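# Open up the ratchet stop of the jar rack

### The job

Make room in the spice-jar rack for one more jar: with the fingertips press down the release pad on top of the sliding stop and, keeping it pressed, push the stop back along its bar, away from the jars, as far as it goes. Then let go, so that the pad springs up again. Do not pick anything up; leave the three red-lidded jars in the rack standing where they are, and do not disturb the dark-lidded jar, the pepper mill and the tin round the rack.

Things in the scene. Friction and masses are not known exactly. Their poses are not given: they have to be found in the camera images.
- rack: Wooden jar rack fixed to the worktop, board 135 x 360 mm, top 12 mm high. Origin on the worktop; the board reaches 75 mm to -x, 60 mm to +x, 180 mm to each side in y. +y points along it to the fixed end plate (82 mm high); -y to the open end; -x faces the robot. A steel bar runs along y at x = -45 mm, 30 to 42 mm high. Three jars stand at x = 12, y about 140, 93 and 47 mm.
- stop (a joint): Travel (m) of the grey sliding stop (52 mm across, 94 long, 76 high): 0 = nearest the jars, 0.085 = fully back at the bar's end, towards the rack's -y. Starts at 0.002 to 0.025. A ratchet (8 mm pitch) blocks it from moving back until the release pad is held down; then it slides with about 2.5 N. Towards the jars it always slides.
- release (a joint): How far the release pad is pressed (m): 0 = up, 0.009 = fully down, nearly flush with the housing. Sprung: about 5 N to start, 10 N fully down. The ratchet is free at 4 mm and deeper and engages again when the pad rises. The pad may rest up to 3.5 mm down when the stop stands between two teeth.
- pad (a point): Centre of the top of the release pad, moving with it: black ribbed pad, 44 x 44 mm, in the top of the stop's housing, over the bar. Its top is 85 mm above the worktop when up, 76 mm when fully down. Axes as the rack's.
- wall (a point): Middle of the face of the stop's upright thumb wall, 24 mm to the rack's -y of the pad's centre, 95 mm above the worktop; moves with the stop. The wall is 52 mm wide, rises to 108 mm and faces the jars (+y); its back slopes down. A fingertip standing on the pad can push it towards -y.
- paprika: Spice jar with red lid, 45 mm across, 106 mm high, in the rack next to the fixed end plate. Loose. Origin at the centre of its underside, z up.
- cumin: The same kind of red-lidded jar, middle one in the rack.
- thyme: The same kind of red-lidded jar in the rack, next to the sliding stop.
- salt_jar: Spice jar with dark lid, 44 mm across, 105 mm high, waiting on the worktop beyond the rack. Loose. Origin at the centre of its underside.
- pepper_mill: Wooden pepper mill, 58 mm across, 170 mm high, on the worktop past the rack's fixed end. Loose. Origin at the centre of its underside.
- tin_tomato: Low tin, 76 mm across, 58 mm high, on the worktop between the rack and the robot. Loose. Origin at the centre of its underside.
There are look-alikes about, which are no part of the job. What is shaped like the paprika but purple is not meant.

How it is judged:
By the outcome, as a careful person would: the job done as asked, in the order asked, and still so for the second after the job is handed in, with the robot touching nothing.
It also fails if it takes over 32 s, if anything falls off the work surface, if the arm or the gripper's body presses on something with over 40 N, if the wrist force passes 120 N, or if a joint passes its speed limit or range.

### The arm

A 6-joint arm with a two-finger parallel gripper is mounted at the origin on a cart in front of the work surface, level with it; the furniture and walls round the work are solid. World frame = base frame: x ahead of the robot, y to its left, z up, the work surface at z = 0. Lengths are in m, angles in rad, forces in N, time in s.
With the tool pointing down it reaches from about 0.35 to 0.975 m from the base axis. Payload 4.9 kg.
Tool frame: the origin (TCP) lies at the very end of the fingers, on their centre line; the grasp point (between the pads) lies 19 mm behind it; z points along the fingers, y is the line along which they close (so a half turn about z gives the same grasp; the last joint's range is limited). The gripper opens to 85 mm and grips with 20 to 120 N. Pads are 22 mm wide; open, the fingers measure 114 mm over their backs; the gripper's body (76 mm by 85 mm) begins 54 mm behind the grasp point. The pads swing forward as they close: fully open they stand 13 mm farther back than shut.
Start: joints at [-1.449, 0.053, 1.613, -0, 1.476, -0.119], TCP at [0.149, -0.607, 0.231] pointing down, gripper open.
Joint ranges: [-3.01, 3.01], [-1.01, 2.22], [0.06, 2.58], [-1.02, 4.17], [0.09, 2.62], [-3.14, 3.14]. Speed limits (rad/s): [2.57, 2.57, 3.14, 3.14, 3.14, 3.14].

### API

Orientations are given as a rotation vector (axis times angle).
In Python, from station import get_obs, optics, ctrl gives the robot as it stands.
- The arm moves only by the shell command python3 -m pendant 'ROWS' [FORCE]. ROWS is JSON, a list of rows, each a list of 3 entries, a list of its own where there are three numbers: the shift along the tool's x, y, z in mm, then the turn, a rotation vector about the tool's x, y, z in rad, then the opening, from 0 (shut) to 1 (fully open). A call has 1 to 12 rows; each row shifts and turns the commanded pose from where the row before left it, along the tool's axes as they then stand; what a row does not reach is not made up. A row lasts 1/12 s, in which the tool goes at most 41.7 mm and 7.16 degrees, less where a joint would pass 70% of its speed; a pose out of reach is approached as far as the arm can. A call is refused whole if a number of a shift passes 41.7 or a number of a turn 0.125, either way. A call with a gripper value outside its range is refused whole. The fingers move at their own pace and stop on an object; FORCE is the grip in N (left out, the last holds). Time passes only in rows, so rows that do not move let the fingers close. It gives the time, the measured TCP pose, the force, the opening and the grip force at its end, in the units of the state.
- get_obs(): the state, without advancing time (a new reading comes with each control period).
- optics.get_image(name): name is "side" or "top" or "wrist"; returns the picture (384x512x3 uint8, red, green, blue); there is no depth.
- optics.camera_model(name): a dict with "fx", "fy", "cx", "cy" (pixels), "cam_to_world" (4x4, takes a point from camera to world coordinates). Camera axes: x right, y up, looking along -z (the intrinsics and any distortion apply to the point x, -y, -z); pixel columns grow to the right and rows downward; lengths in m; the calibration is good to about 2 mm. A picture is of the moment at which its call begins: read the wrist's pose just before it. camera_model takes no time and is no camera call; for the wrist camera it gives the pose at the moment of the call.
- ctrl.finish_job(): hands the job in; it is judged then, once.
The state is a dict: "t": time; "q": joint angles; "dq": joint speeds; "effort": joint torques, N m; "tool_pos": TCP position; "tool_rot": TCP orientation; "contact_force": force on the tool from outside, world axes, zero at the start; "wrist_torque": the same for the moment, N m; "opening": finger opening in m; "grip_force": force on a finger pad.
Only numpy, scipy, OpenCV 4.12 (cv2) and the standard library are available. Lean on these libraries where they do the work, as an engineer would, in place of code of your own. Each camera call takes 0.05 s, during which the arm holds its last target. There are 200 camera calls.

## Working session

There is one attempt and no reset: what is moved stays moved. The work goes in short steps, Python scripts to look and compute and a shell command to move; the robot and the scene stay as the last step left them, time stands still between calls to the robot, and variables do not carry over. Pictures are saved under pics/ and viewed, at most 10 in all, crops included, and the job is handed in when it is done.

```bash
ls; mkdir -p pics
python3 - <<'E'
from station import get_obs, optics, ctrl
import cv2,numpy as np
for n in("top","side"):
    im=optics.get_image(n); cv2.imwrite(f"pics/{n}0.png",im[:,:,::-1])
    m=optics.camera_model(n); print(n,{k:(np.round(v,4).tolist() if k!='x' else v) for k,v in m.items()})
o=get_obs(); print(o)
E
```

```text
pics
top {'fx': 441.7424, 'fy': 441.7424, 'cx': 253.6465, 'cy': 185.1003, 'cam_to_world': [[0.0076, 0.9977, -0.0673, 0.5266], [-0.9999, 0.0085, 0.0133, 0.1214], [0.0138, 0.0672, 0.9976, 0.9554], [0.0, 0.0, 0.0, 1.0]]}
side {'fx': 359.3158, 'fy': 359.3158, 'cx': 256.6623, 'cy': 189.0458, 'cam_to_world': [[0.9946, 0.0312, -0.0994, 0.4965], [-0.104, 0.3533, -0.9297, -0.7281], [0.0061, 0.935, 0.3547, 0.4167], [0.0, 0.0, 0.0, 1.0]]}
{'t': 0.1, 'q': array([-1.44898226e+00,  5.32730216e-02,  1.61417081e+00, -1.48442799e-05,
        1.47599517e+00, -1.18967045e-01]), 'dq': array([ 0.00102324,  0.00017833, -0.00148319,  0.00074246,  0.0009094 ,
        0.00064672]), 'effort': array([-7.16462328e-04, -3.94902527e+01, -3.71363783e+01, -2.23521756e-04,
        3.87982363e-03, -9.82057912e-06]), 'tool_pos': array([ 0.14898509, -0.60639768,  0.23018857]), 'tool_rot': array([-3.11701996e+00, -3.77085567e-01,  2.73230330e-05]), 'contact_force': array([0.38678655, 0.07965564, 0.35498846]), 'wrist_torque': array([ 0.00824901,  0.03100683, -0.02081584]), 'grip_force': 0.0, 'opening': 0.08572232890522208}
```

View pics/top0.png

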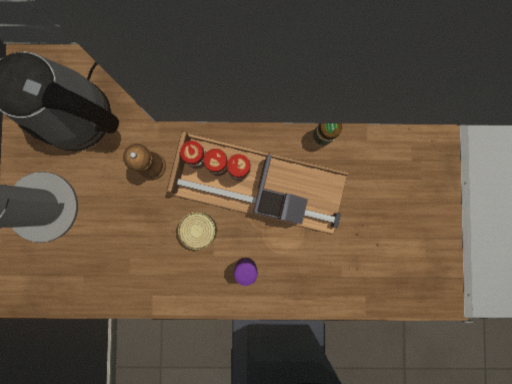

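View pics/side0.png

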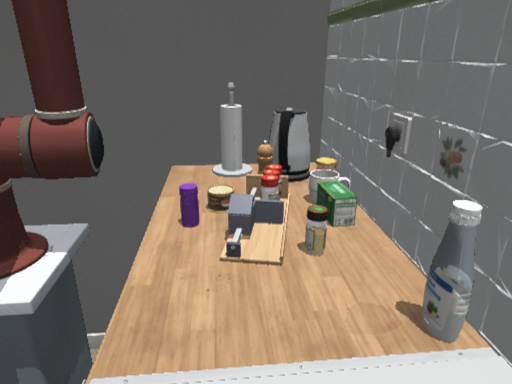

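The top view shows the rack at about (255,185), with red lids at (192,152), (215,160) and (238,166). The grey stop with its black pad is near (272,205), its wall near (293,208), and the bar runs to (336,219). The dark-lidded jar is at (328,130), the mill at (140,157) and the tin at (197,231). The side view agrees.

Candidates for the pad are the black square on the stop at (272,205), the dark bar-end block at (336,219) and the stop's dark plate at (265,175). The purple jar at (246,272) is a look-alike of the red-lidded jars. The description points to (272,205), so I'll check that in a crop.

Run:
```python
import cv2
im=cv2.imread("pics/top0.png")[125:240,165:355]
cv2.imwrite("pics/crop0.png",cv2.resize(im,None,fx=4,fy=4,interpolation=cv2.INTER_CUBIC))
```

```text
(no output)
```

View pics/crop0.png

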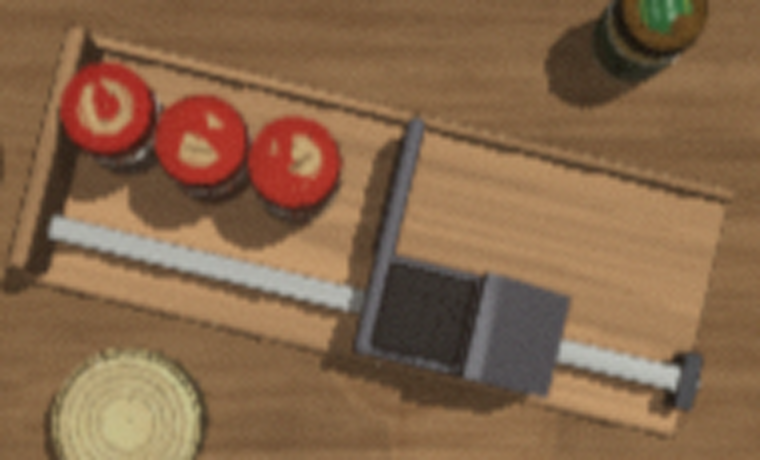

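The crop confirms it. The black pad has corners at crop (395,262), (483,280), (465,370), (373,348), the light wall ridge is at (480,325), and the bar runs from (55,228) to (680,377).

```bash
cat > h.py <<'E'
import numpy as np
from station import get_obs, optics
from scipy.spatial.transform import Rotation as R
def w(n,u,v,z):
    m=optics.camera_model(n);T=np.array(m["cam_to_world"])
    d=T[:3,:3]@[(u-m["cx"])/m["fx"],-(v-m["cy"])/m["fy"],-1]
    return T[:3,3]+d*(z-T[2,3])/d[2]
def px(n,p):
    m=optics.camera_model(n);T=np.array(m["cam_to_world"])
    c=T[:3,:3].T@(np.array(p)-T[:3,3]);return np.array([m["cx"]+m["fx"]*c[0]/-c[2],m["cy"]-m["fy"]*c[1]/-c[2]])
E
python3 - <<'E'
from h import *
np.set_printoptions(precision=4,suppress=True)
c=lambda u,v,z:w("top",165+u/4,125+v/4,z)
L=[c(107,108,.106),c(202,138,.106),c(295,163,.106)]
print("lids",*L,np.linalg.norm(L[0]-L[2]))
b=[c(55,228,.042),c(355,298,.042),c(560,352,.042),c(680,377,.042)]
print("bar",*b)
d=b[0]-b[3];th=np.arctan2(d[1],d[0])-np.pi/2;print("yaw from bar deg",np.degrees(th))
d=L[0]-L[2];print("yaw lids",np.degrees(np.arctan2(d[1],d[0]))-90)
P=[c(395,262,.085),c(483,280,.085),c(465,370,.085),c(373,348,.085)]
print("pad",*P,sum(P)/4,[np.linalg.norm(P[i]-P[i-1]) for i in range(4)])
print("nearright corner",c(672,435,.012),"right end",c(725,205,.012))
# rack frame from bar yaw
Rz=R.from_euler('z',th).as_matrix()
o=np.mean([L[i]-Rz@[.012,y,.106] for i,y in enumerate((.140,.093,.047))],0);print("rack origin",o)
for n,p in (("pad",sum(P)/4),("bar0",b[0]),("bar3",b[3]),("corner",c(672,435,.012)),("tin",c(125,425,.058)),("wallridge",c(482,325,.108)),("dark",c(662,20,.105))): print(n,p,Rz.T@(p-o))
ob=get_obs();print(R.from_rotvec(ob["tool_rot"]).as_matrix())
E
```

```text
lids [0.647  0.2302 0.106 ] [0.6328 0.1842 0.106 ] [0.6211 0.1391 0.106 ] 0.09470749620775207
bar [0.5933 0.2642 0.042 ] [0.5584 0.1088 0.042 ] [0.5313 0.0026 0.042 ] [ 0.5189 -0.0595  0.042 ]
yaw from bar deg -12.945628549231133
yaw lids -15.864928943570703
pad [0.5748 0.0898 0.085 ] [0.5663 0.0463 0.085 ] [0.5219 0.055  0.085 ] [0.5323 0.1003 0.085 ] [0.5488 0.0728 0.085 ] [np.float64(0.04374410496440659), np.float64(0.044330096200148064), np.float64(0.045219539679690085), np.float64(0.04651659779632578)]
nearright corner [ 0.4878 -0.061   0.012 ] right end [ 0.611  -0.0901  0.012 ]
rack origin [ 0.601   0.0962 -0.    ]
pad [0.5488 0.0728 0.085 ] [-0.0457 -0.0345  0.085 ]
bar0 [0.5933 0.2642 0.042 ] [-0.0452  0.162   0.042 ]
bar3 [ 0.5189 -0.0595  0.042 ] [-0.0452 -0.1702  0.042 ]
corner [ 0.4878 -0.061   0.012 ] [-0.0751 -0.1786  0.012 ]
tin [0.4928 0.2246 0.058 ] [-0.1343  0.1008  0.058 ]
wallridge [0.5436 0.0487 0.108 ] [-0.0453 -0.0592  0.108 ]
dark [ 0.693  -0.0391  0.105 ] [ 0.1199 -0.1113  0.105 ]
[[ 0.9712  0.2385 -0.0002]
 [ 0.2385 -0.9711  0.0018]
 [ 0.0002 -0.0018 -1.    ]]
```

Everything agrees: the bar lies at x = -45 mm, the pad measures 44 mm, the near corner is at (-75,-179) and the wall is 25 mm behind the pad. The yaw is -12.9° and the pad is at (0.549, 0.073). I'll turn the tool about z by +0.467 rad so that tool x = rack x and tool y = rack -y. Then I'll shift 237 mm in x and -751 mm in y with the fingers shut.

```bash
python3 -m pendant '[[[0,0,0],[0,0,0.117],0],[[0,0,0],[0,0,0.117],0],[[0,0,0],[0,0,0.117],0],[[0,0,0],[0,0,0.116],0],[[12,-37.5,0],[0,0,0],0],[[12,-37.5,0],[0,0,0],0],[[12,-37.5,0],[0,0,0],0],[[12,-37.5,0],[0,0,0],0],[[12,-37.5,0],[0,0,0],0],[[12,-37.5,0],[0,0,0],0],[[12,-37.5,0],[0,0,0],0],[[12,-37.5,0],[0,0,0],0]]' 40
python3 -m pendant '[[[12,-37.5,0],[0,0,0],0],[[12,-37.5,0],[0,0,0],0],[[12,-37.5,0],[0,0,0],0],[[12,-37.5,0],[0,0,0],0],[[12,-37.5,0],[0,0,0],0],[[12,-37.5,0],[0,0,0],0],[[12,-37.5,0],[0,0,0],0],[[12,-37.5,0],[0,0,0],0],[[0,0,0],[0,0,0],0]]'
cat > rep.py <<'E'
from h import *
np.set_printoptions(precision=4,suppress=True)
o=get_obs();M=R.from_rotvec(o["tool_rot"]).as_matrix()
Rz=R.from_euler('z',-12.95,degrees=True).as_matrix();O=np.array([.601,.0962,0])
print("t",o["t"],"world",o["tool_pos"],"rack mm",1000*Rz.T@(o["tool_pos"]-O),"F rack",Rz.T@o["contact_force"],"open",o["opening"])
print("axes in rack frame\n",Rz.T@M); print("to pad, tool mm",1000*M.T@(np.array([.5488,.0728,.085])-o["tool_pos"]))
E
python3 rep.py
```

```text
t: 1.1
tool_pos: [0.3102, -0.3342, 0.2308]
tool_rot: [-3.121, 0.355, 0.0]
contact_force: [0.1, -0.0, -0.4]
opening: 0.0002
grip_force: 0.0
t: 1.85
tool_pos: [0.4724, -0.0599, 0.2309]
tool_rot: [-3.12, 0.342, -0.0]
contact_force: [-0.1, -0.2, -0.3]
opening: -0.0
grip_force: 0.0
t 1.85 world [ 0.4724 -0.0599  0.2309] rack mm [ -90.3531 -180.9622  230.8902] F rack [-0.0771 -0.2051 -0.2791] open -1.9103123593292952e-05
axes in rack frame
 [[ 1.      0.0074 -0.0003]
 [ 0.0074 -1.      0.0028]
 [-0.0003 -0.0028 -1.    ]]
to pad, tool mm [  45.8423 -145.7204  146.2828]
```

```bash
python3 -m pendant '[[[11.5,-36.5,0],[0,0,0],0],[[11.5,-36.5,0],[0,0,0],0],[[11.5,-36.5,0],[0,0,0],0],[[11.5,-36.5,0],[0,0,0],0],[[0,0,29],[0,0,0],0],[[0,0,29],[0,0,0],0],[[0,0,29],[0,0,0],0],[[0,0,29],[0,0,0],0],[[0,0,0],[0,0,0],0]]'
python3 rep.py
python3 - <<'E'
from h import *
import cv2
a=optics.get_image("top")[125:240,165:355];b=optics.get_image("side")[160:275,190:330]
f=lambda x:cv2.resize(x,(int(x.shape[1]*2.4),276),interpolation=cv2.INTER_CUBIC)
cv2.imwrite("pics/c1.png",np.hstack([f(a),f(b)])[:,:,::-1])
E
```

```text
t: 2.6
tool_pos: [0.5431, 0.0666, 0.1077]
tool_rot: [3.12, -0.354, -0.021]
contact_force: [-0.6, -0.7, -0.4]
opening: -0.0
grip_force: 0.0
t 2.6 world [0.5431 0.0666 0.1077] rack mm [-49.8165 -41.812  107.7277] F rack [-0.4265 -0.8159 -0.4076] open -4.289178029336921e-08
axes in rack frame
 [[ 0.9999 -0.0001 -0.0131]
 [-0.0002 -1.     -0.0029]
 [-0.0131  0.0029 -0.9999]]
to pad, tool mm [ 4.4847 -7.3755 22.6495]
```

View pics/c1.png

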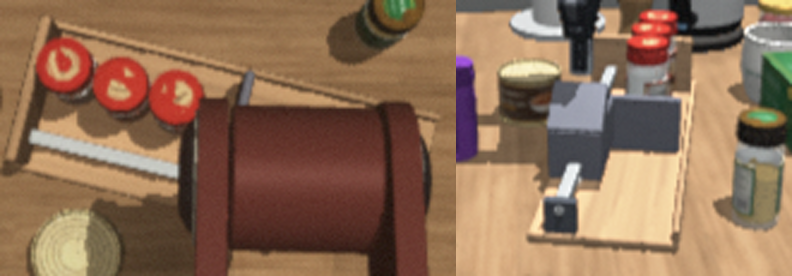

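The fingertips are above the housing just in front of the wall, at side-crop pixel (580,70), and the jars are untouched. I'll correct by (4.5, -8) mm and then descend onto the pad.

```bash
python3 -m pendant '[[[4.5,-8,0],[0,0,0],0],[[0,0,0],[0,0,0],0],[[0,0,6],[0,0,0],0],[[0,0,6],[0,0,0],0],[[0,0,4],[0,0,0],0],[[0,0,0],[0,0,0],0],[[0,0,0],[0,0,0],0]]'; python3 rep.py
```

```text
t: 3.28
tool_pos: [0.554, 0.0734, 0.0987]
tool_rot: [3.121, -0.355, -0.002]
contact_force: [-0.4, 0.2, 0.2]
opening: -0.0002
grip_force: 0.0
t 3.2833 world [0.554  0.0734 0.0987] rack mm [-40.7069 -32.7306  98.7098] F rack [-0.4153  0.111   0.2144] open -0.0002045109760721005
axes in rack frame
 [[ 1.     -0.0002 -0.0011]
 [-0.0002 -1.     -0.0003]
 [-0.0011  0.0003 -1.    ]]
to pad, tool mm [-4.9055  1.7699 13.7158]
```

```bash
python3 -m pendant '[[[-4.5,1,0],[0,0,0],0],[[0,0,5],[0,0,0],0],[[0,0,5],[0,0,0],0],[[0,0,4],[0,0,0],0],[[0,0,3],[0,0,0],0],[[0,0,0],[0,0,0],0],[[0,0,0],[0,0,0],0],[[0,0,0],[0,0,0],0]]'; python3 rep.py
```

```text
t: 3.95
tool_pos: [0.5497, 0.0735, 0.0829]
tool_rot: [3.121, -0.354, -0.002]
contact_force: [-3.7, 0.7, 6.3]
opening: -0.0002
grip_force: 3.0
t 3.95 world [0.5497 0.0735 0.0829] rack mm [-44.9431 -33.645   82.8592] F rack [-3.7523 -0.175   6.3324] open -0.00018979235627948884
axes in rack frame
 [[ 1.     -0.0001 -0.0012]
 [-0.0001 -1.     -0.0004]
 [-0.0012  0.0004 -1.    ]]
to pad, tool mm [-0.6878  0.8587 -2.1397]
```

Contact at 6 N with the pad 2 mm down. I'll press on to about 7 mm down.

```bash
python3 -m pendant '[[[0,0,2.5],[0,0,0],0],[[0,0,2.5],[0,0,0],0],[[0,0,0],[0,0,0],0],[[0,0,0],[0,0,0],0]]'; python3 rep.py
```

```text
t: 4.28
tool_pos: [0.5499, 0.0735, 0.0783]
tool_rot: [3.121, -0.354, -0.001]
contact_force: [-3.7, -0.2, 8.4]
opening: -0.0001
grip_force: 4.0
t 4.2833 world [0.5499 0.0735 0.0783] rack mm [-44.6797 -33.5846  78.2964] F rack [-3.5932 -1.0693  8.3528] open -0.00011766768017481763
axes in rack frame
 [[ 1.     -0.0002 -0.0007]
 [-0.0002 -1.     -0.0002]
 [-0.0007  0.0002 -1.    ]]
to pad, tool mm [-0.9532  0.9201 -6.7028]
```

The pad is 6.7 mm down at 8.4 N, which matches the spring. Now I'll push along tool +y.

```bash
python3 -m pendant '[[[0,3,0.5],[0,0,0],0],[[0,4,0],[0,0,0],0],[[0,5,0],[0,0,0],0],[[0,5,0],[0,0,0],0],[[0,5,0],[0,0,0],0],[[0,5,0],[0,0,0],0],[[0,5,0],[0,0,0],0],[[0,5,0],[0,0,0],0],[[0,5,0],[0,0,0],0],[[0,3,0],[0,0,0],0],[[0,0,0],[0,0,0],0]]'; python3 rep.py
```

```text
t: 5.2
tool_pos: [0.5398, 0.0299, 0.078]
tool_rot: [-3.12, 0.355, 0.001]
contact_force: [-5.2, 1.7, 9.1]
opening: 0.0
grip_force: 4.1
t 5.2 world [0.5398 0.0299 0.078 ] rack mm [-44.7727 -78.3058  77.9739] F rack [-5.4415  0.503   9.0573] open 4.2257863679292126e-05
axes in rack frame
 [[ 1.     -0.0006 -0.0008]
 [-0.0006 -1.      0.0012]
 [-0.0008 -0.0012 -1.    ]]
to pad, tool mm [ -0.8887 -43.8106  -6.9737]
```

```bash
python3 -m pendant '[[[0.5,5,0],[0,0,0],0],[[0,5,0],[0,0,0],0],[[0,4,0],[0,0,0],0],[[0,4,0],[0,0,0],0],[[0,0,0],[0,0,0],0],[[0,0,0],[0,0,0],0]]'; python3 rep.py
```

```text
t: 5.7
tool_pos: [0.5364, 0.0122, 0.078]
tool_rot: [-3.121, 0.355, 0.001]
contact_force: [-3.8, 1.2, 7.8]
opening: -0.0001
grip_force: 4.1
t 5.7 world [0.5364 0.0122 0.078 ] rack mm [-44.1861 -96.3199  77.976 ] F rack [-3.9649  0.3279  7.7982] open -0.00010880757850982
axes in rack frame
 [[ 1.     -0.0003 -0.0006]
 [-0.0003 -1.      0.0007]
 [-0.0006 -0.0007 -1.    ]]
to pad, tool mm [ -1.4654 -61.8213  -6.9813]
```

```bash
python3 -m pendant '[[[0,4,0],[0,0,0],0],[[0,4,0],[0,0,0],0],[[0,0,0],[0,0,0],0],[[0,0,0],[0,0,0],0]]'; python3 rep.py
```

```text
t: 6.03
tool_pos: [0.5357, 0.0048, 0.0786]
tool_rot: [-3.12, 0.355, -0.004]
contact_force: [-1.1, 3.9, 7.8]
opening: -0.0004
grip_force: 4.0
t 6.0333 world [0.5357 0.0048 0.0786] rack mm [ -43.1012 -103.7469   78.5947] F rack [-1.9877  3.5387  7.826 ] open -0.0003717143959192569
axes in rack frame
 [[ 1.     -0.0005  0.0023]
 [-0.0005 -1.      0.0021]
 [ 0.0023 -0.0021 -1.    ]]
to pad, tool mm [ -2.5476 -69.2562  -6.2644]
```

```bash
python3 -m pendant '[[[-1,3,0.7],[0,0,0],0],[[0,3,0],[0,0,0],0],[[0,3,0],[0,0,0],0],[[0,0,0],[0,0,0],0],[[0,0,0],[0,0,0],0]]'; python3 rep.py
```

```text
t: 6.45
tool_pos: [0.5349, 0.0019, 0.0785]
tool_rot: [-3.107, 0.354, -0.011]
contact_force: [7.4, 24.7, 5.0]
opening: 0.0001
grip_force: 17.5
t 6.45 world [0.5349 0.0019 0.0785] rack mm [ -43.2925 -106.7116   78.4594] F rack [ 1.7067 25.723   5.0489] open 9.810431550716784e-05
axes in rack frame
 [[ 1.     -0.0009  0.0056]
 [-0.001  -0.9999  0.0153]
 [ 0.0056 -0.0153 -0.9999]]
to pad, tool mm [ -2.3705 -72.2983  -5.4467]
```

The push now meets 25 N, so it may be at the end stop. I'll check by picture with the pad still held down.

Run:
```python
from h import *
import cv2
b=optics.get_image("side")[160:275,190:330];a=optics.get_image("top")[125:240,165:355]
f=lambda x:cv2.resize(x,(int(x.shape[1]*2.4),276),interpolation=cv2.INTER_CUBIC)
cv2.imwrite("pics/c2.png",np.hstack([f(a),f(b)])[:,:,::-1])
```

```text
(no output)
```

View pics/c2.png

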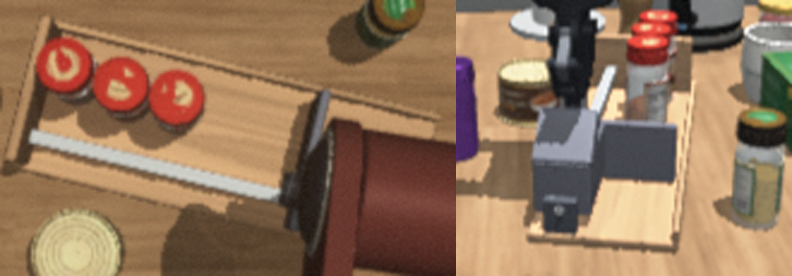

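The housing has reached the bar-end block (side crop (558,212)), and the plate has moved 32 px, about 65 mm. The jars have not moved. I'll press 2 mm deeper to make sure no tooth is blocking it, then lift straight up with the push kept on.

```bash
python3 -m pendant '[[[0,0,2],[0,0,0],0],[[0,1,1],[0,0,0],0],[[0,0,0],[0,0,0],0],[[0,0,0],[0,0,0],0]]'; python3 rep.py
```

```text
t: 6.88
tool_pos: [0.535, 0.0018, 0.0783]
tool_rot: [-3.106, 0.353, -0.01]
contact_force: [-1.9, 27.3, 20.4]
opening: 0.0001
grip_force: 19.2
t 6.8833 world [0.535  0.0018 0.0783] rack mm [ -43.2161 -106.761    78.2823] F rack [-8.0211 26.2047 20.3732] open 0.00010547339450003271
axes in rack frame
 [[ 1.     -0.0005  0.0044]
 [-0.0006 -0.9999  0.0164]
 [ 0.0044 -0.0164 -0.9999]]
to pad, tool mm [ -2.4237 -72.3576  -5.54  ]
```

```bash
python3 -m pendant '[[[0,-1,-4],[0,0,0],0],[[0,-1,-4],[0,0,0],0],[[0,-0.5,-4],[0,0,0],0],[[0,-0.5,-5],[0,0,0],0],[[0,0,-8],[0,0,0],0],[[0,0,-10],[0,0,0],0],[[0,0,-15],[0,0,0],0],[[0,0,-30],[0,0,0],0],[[0,0,-30],[0,0,0],0],[[0,0,-20],[0,0,0],0],[[0,0,0],[0,0,0],0]]'; python3 rep.py
```

```text
t: 7.8
tool_pos: [0.5349, -0.003, 0.2091]
tool_rot: [3.121, -0.355, 0.016]
contact_force: [1.8, 0.1, 1.0]
opening: 0.0001
grip_force: 0.0
t 7.8 world [ 0.5349 -0.003   0.2091] rack mm [ -42.1887 -111.4488  209.1034] F rack [1.7075 0.4794 0.9628] open 8.865079549140148e-05
axes in rack frame
 [[ 1.     -0.0002  0.0099]
 [-0.0002 -1.      0.0006]
 [ 0.0099 -0.0006 -1.    ]]
to pad, tool mm [ -4.6912 -76.8763 124.1055]
```

```bash
python3 -m pendant '[[[-30,20,-15],[0,0,0],0],[[-30,20,0],[0,0,0],0],[[-30,25,0],[0,0,0],0],[[-20,35,0],[0,0,0],0],[[-15,38,0],[0,0,0],0],[[0,38,0],[0,0,0],0],[[0,38,0],[0,0,0],0],[[0,38,0],[0,0,0],0],[[0,38,0],[0,0,0],0],[[0,0,0],[0,0,0],0],[[0,0,0],[0,0,0],0]]'
python3 - <<'E'
from h import *
import cv2
im=optics.get_image("top")[:,:,::-1][125:240,165:355];cv2.imwrite("pics/t3.png",cv2.resize(im,None,fx=4,fy=4,interpolation=cv2.INTER_CUBIC))
E
```

```text
t: 8.72
tool_pos: [0.344, -0.2582, 0.2169]
tool_rot: [-3.119, 0.361, 0.003]
contact_force: [0.9, -0.6, -0.2]
opening: -0.0001
grip_force: 0.0
```

View pics/t3.png

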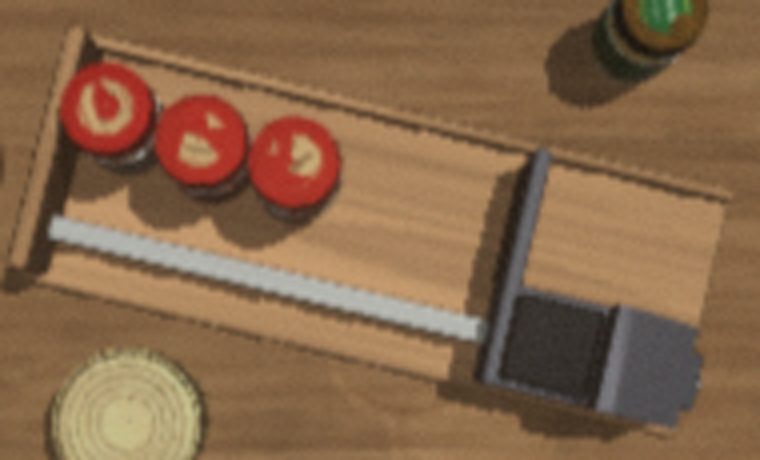

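The stop stands against the bar-end block at crop (690,385), with the pad at (557,346). The red jars, tin and dark-lidded jar are at the same pixels as before, and the arm is clear. I'm handing it in.

```bash
python3 -c "
from station import ctrl
print(ctrl.finish_job())"
```

```text
the job is handed in; nothing more can be done
None
```

I pushed the stop back about 65 mm until it stood against the end of its bar, then let go of the pad. The final top view shows the three red-lidded jars, the tin and the dark-lidded jar unmoved; the pepper mill was outside that view and the pad's rise wasn't measured. The job is handed in at about 9 s.

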